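# Tip a tray of used sample jars into the wash tub

### The arm

A 6-joint arm with a two-finger parallel gripper is mounted at the origin on the work surface. World frame = base frame: x ahead of the robot, y to its left, z up, the work surface at z = 0. Lengths are in m, angles in rad, forces in N, time in s.
With the tool pointing down it reaches from about 0.325 to 0.9 m from the base axis. Payload 6.1 kg.
Tool frame: the origin (TCP) lies at the very end of the fingers, on their centre line; the grasp point (between the pads) lies 19 mm behind it (robot.pinch_z is the distance from the TCP to the grasp point, in m); z points along the fingers, y is the line along which they close (so a half turn about z gives the same grasp; the last joint's range is limited). The gripper opens to 85 mm and grips with 20 to 120 N. Pads are 22 mm wide; open, the fingers measure 114 mm over their backs; the gripper's body (76 mm by 85 mm) begins 54 mm behind the grasp point. The pads swing forward as they close: fully open they stand 13 mm farther back than shut.
Start: joints at [-1.294, 0.22, 1.526, -0, 1.395, -0.126], TCP at [0.245, -0.575, 0.2] pointing down, gripper open.
Joint ranges: [-2.98, 2.98], [-0.91, 2.08], [0.09, 2.57], [-1.24, 4.39], [0.2, 2.65], [-2.68, 2.68]. Speed limits (rad/s): [2.57, 2.57, 3.01, 3.14, 3.14, 3.14].

### API

Orientations are given as a rotation vector (axis times angle).
In Python, from cell import robot gives the robot as it stands.
- The arm moves only by the shell command python3 -m creep 'ROWS' [OPENING] [FORCE]. ROWS is a JSON object of lists of equal length, an entry for each row: "xyz": the shift along the tool's x, y, z in units of 0.04 m (1.0 is 0.04 m), a list of three; "dr": the turn, a rotation vector about the tool's x, y, z in units of 0.08 rad (1.0 is 0.08 rad), a list of three. A call has 1 to 8 rows; each row shifts and turns the commanded pose from where the row before left it, along the tool's axes as they then stand; what a row does not reach is not made up. A row lasts 1/8 s, in which the tool goes at most 62.5 mm and 10.7 degrees, less where a joint would pass 70% of its speed; a pose out of reach is approached as far as the arm can. A call with a number of a shift or a turn outside -1 to 1 is refused whole. A call with a gripper value outside its range is refused whole. OPENING is the opening, from 0 (shut) to 1 (fully open), set as the call begins (- or left out, the last holds). The fingers move at their own pace and stop on an object; FORCE is the grip in N (left out, the last holds). Time passes only in rows, so rows that do not move let the fingers close. It gives the time, the measured TCP pose, the force, the opening and the grip force at its end, in the units of the state.
- robot.observe(): the state, without advancing time (a new reading comes with each control period).
- robot.get_image(name): name is "scene" or "side" or "wrist"; returns a dict with "img" (384x512x3 uint8, red, green, blue), "depth" (384x512 float32, m along the optical axis (not along the pixel's ray), 0 where there is no reading), "camera_matrix" (3x3 intrinsics, pixels), "k1" (the pictures are not rectified: a ray, as slopes to the right and down, at radius r is drawn at 1 + k1 r^2 times it, then the intrinsics apply), "rvec" (rotation vector, rad) and "tvec" (3), from world to camera coordinates, as OpenCV has them. Camera axes: x right, y down, z forward; pixel columns grow to the right and rows downward; lengths in m; the calibration is good to about 2 mm. A picture is of the moment at which its call begins.
- robot.finish_job(): hands the job in; it is judged then, once.
The state is a dict: "time_s": time; "joint_pos": joint angles; "dq": joint speeds; "joint_efforts": joint torques, N m; "ee_pos": TCP position; "orientation": TCP orientation; "contact_force": force on the tool from outside, world axes, zero at the start; "torque": the same for the moment, N m; "gripper_width": finger opening in m; "grasp_force": force on a finger pad.
Only numpy, scipy, OpenCV 4.12 (cv2) and the standard library are available. Lean on these libraries where they do the work, as an engineer would, in place of code of your own. Each camera call takes 0.05 s, during which the arm holds its last target. There are 200 camera calls.

### The job

Carry the steel tray of four used sample jars to the grey wash tub on the lift stand and rest the tray's pouring lip gently on the tub's rim. From there tip all four jars into the tub, then put the empty tray back flat and square in the middle of its rubber mat and let go. Do not press hard on the tub, spill jars or disturb the bottle, mortar and beaker.

Things in the scene. Friction and masses are not known exactly. Their poses are not given: they have to be found in the camera images.
- tray: Open steel tray, 200 (its x) x 130 mm, about 0.35 kg. Origin: centre of its underside, z up. Side walls and rear wall (+x end) 48 mm high; the front (-x, the pouring lip) is open: jars slide out over it when it is tipped down 15 to 25 degrees; 40 empties it. Two skids 8 mm high and thick run across at x = -64 and +64; elsewhere the floor's underside is at z = 8, its inside at z = 13 mm.
- tray_grip (a point): Centre of the tray's black handle bar, which arches rigidly over the tray's middle, 115 mm above its origin: a straight bar along the tray's y, 16 mm thick (tray x), 26 mm tall, 130 mm long, with a post at each side (140 mm over all). Axes as the tray's. Jar tops stand 42 mm below this point.
- tray_lip (a point): Middle of the tray's front edge on the floor's underside: x = -100, z = 8 mm in the tray. Axes as the tray's. The floor reaches from here 32 mm back to the front skid; this strip rests on the tub's rim when tipping, with the skid outside the rim.
- stand: Fixed lift stand carrying the wash tub on a column. Origin: centre of the underside of its 190 x 190 mm base plate, on the bench. The tub is centred above it. The column is clamped and does not move in use, but its height differs each time and is not reported: the tub's level rim lies anywhere from 131 to 176 mm above the bench and has to be felt with the tray or seen.
- tub_axis (a point): The stand's origin again, axes as the stand's: the vertical through it is the middle of the grey open-topped tub, whose sides run along x and y: 220 x 220 mm outside, 80 mm high, walls 5 mm thick, inner depth 75 mm.
- mat: Flat black rubber mat fixed on the bench, 270 (its x) x 210 x 4 mm, the tray's home. Origin: centre of its underside; its top is 4 mm above.
- jar1_center (a point): Centre of jar1, a closed empty white plastic sample jar, 60 mm tall, body 47 mm and lid 50 mm in diameter, about 50 g; one of four alike standing in the tray at the start. z is the jar's axis.
- jar2_center (a point): Centre of jar2, a closed empty white plastic sample jar, 60 mm tall, body 47 mm and lid 50 mm in diameter, about 50 g; one of four alike standing in the tray at the start. z is the jar's axis.
- jar3_center (a point): Centre of jar3, a closed empty white plastic sample jar, 60 mm tall, body 47 mm and lid 50 mm in diameter, about 50 g; one of four alike standing in the tray at the start. z is the jar's axis.
- jar4_center (a point): Centre of jar4, a closed empty white plastic sample jar, 60 mm tall, body 47 mm and lid 50 mm in diameter, about 50 g; one of four alike standing in the tray at the start. z is the jar's axis.
- reagent: Amber reagent bottle, 64 mm in diameter, 130 mm tall; bystander. Origin: centre of its underside.
- mortar: White porcelain mortar, 100 mm in diameter, 55 mm tall; bystander. Origin: centre of its underside.
- beaker: Glass beaker, 72 mm in diameter, 95 mm tall; bystander. Origin: centre of its underside.

How it is judged:
By the outcome, as a careful person would: the job done as asked, in the order asked, and still so for the second after the job is handed in, with the robot touching nothing.
It also fails if it takes over 61 s, if anything falls off the work surface, if the arm or the gripper's body presses on something with over 40 N, if the wrist force passes 120 N, or if a joint passes its speed limit or range.

## Working session

There is one attempt and no reset: what is moved stays moved. The work goes in short steps, Python scripts to look and compute and a shell command to move; the robot and the scene stay as the last step left them, time stands still between calls to the robot, and variables do not carry over. Pictures are saved under pics/ and viewed, at most 10 in all, crops included, and the job is handed in when it is done.

```bash
ls; mkdir -p pics; python3 - <<'E'
from cell import robot
import cv2,numpy as np
print(robot.observe())
for n in ["scene","side"]:
    d=robot.get_image(n); np.savez(f"{n}0.npz",**d); cv2.imwrite(f"pics/{n}0.png",d["img"][:,:,::-1])
    R=cv2.Rodrigues(np.array(d["rvec"]))[0]; print(n,-R.T@np.array(d["tvec"]).ravel(),R[2],d["camera_matrix"],d["k1"])
E
```

```text
pics
{'time_s': 0.0, 'joint_pos': array([-1.29412416e+00,  2.21270678e-01,  1.52761038e+00, -2.44575441e-05,
        1.39469446e+00, -1.26093093e-01]), 'dq': array([ 6.42181252e-04, -1.43625661e-03, -9.00823342e-05,  1.29336586e-03,
       -6.23867422e-04, -7.47518067e-04]), 'joint_efforts': array([-1.77047252e-03, -4.96907079e+01, -3.89389694e+01, -6.66601845e-04,
        1.10867555e-02,  9.94415899e-06]), 'ee_pos': array([ 0.24478554, -0.57434268,  0.19877209]), 'orientation': array([-3.07616719e+00, -6.28006077e-01,  2.71820092e-04]), 'contact_force': array([0.7311021 , 0.14971759, 0.39639745]), 'torque': array([0.00390104, 0.03948043, 0.03774609]), 'grasp_force': 0.0, 'gripper_width': 0.08549346868165869}
scene [1.00464043 0.11304529 0.81055349] [-0.51958309 -0.12839892 -0.84471719] [[356.68922855   0.         252.3711535 ]
 [  0.         356.68922855 183.78314471]
 [  0.           0.           1.        ]] -0.0886343712681222
side [-0.01471443  0.62445676  0.6746588 ] [ 0.55185229 -0.62123147 -0.55635467] [[484.20524038   0.         258.37815791]
 [  0.         484.20524038 190.4878071 ]
 [  0.           0.           1.        ]] -0.18392864391246486
```

View pics/scene0.png

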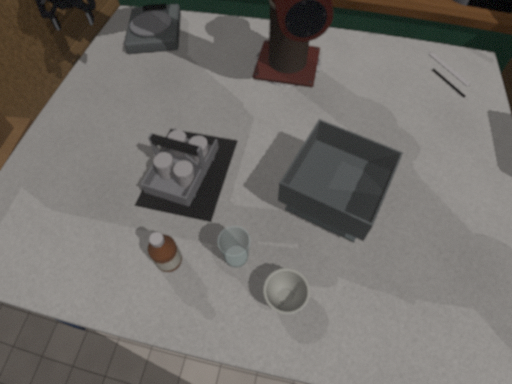

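View pics/side0.png

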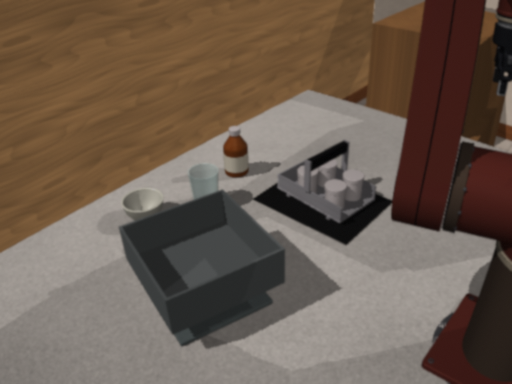

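The scene view shows the tray on its mat around (180,165), with the black handle from (152,138) to (197,152). The tub is at (342,178), the bottle at (165,252), the beaker at (235,247) and the mortar at (287,290). The side view shows the tub rim with corners at (122,235), (222,198), (282,262) and (180,322). The tray's handle runs from (308,165) to (348,148).

```bash
cat > h.py <<'E'
import numpy as np,cv2
def load(n):
    d=dict(np.load(n)); d["R"]=cv2.Rodrigues(d["rvec"])[0]; d["c"]=-d["R"].T@d["tvec"].ravel(); return d
def slopes(d,uv):
    dist=np.array([float(d["k1"]),0,0,0,0])
    return cv2.undistortPoints(np.asarray(uv,float).reshape(-1,1,2),d["camera_matrix"],dist)[:,0]
def rays(d,uv):
    s=slopes(d,uv); return np.c_[s,np.ones(len(s))]@d["R"]
def plane(d,uv,z):
    r=rays(d,uv); return d["c"]+r*((z-d["c"][2])/r[:,2])[:,None]
def tri(d1,uv1,d2,uv2):
    out=[]
    for a,b in zip(rays(d1,uv1),rays(d2,uv2)):
        t=np.linalg.lstsq(np.c_[a,-b],d2["c"]-d1["c"],rcond=None)[0]
        p,q=d1["c"]+t[0]*a,d2["c"]+t[1]*b; out.append(np.r_[(p+q)/2,np.linalg.norm(p-q)])
    return np.array(out)
def cloud(d):
    v,u=np.mgrid[:384,:512]; uv=np.c_[u.ravel(),v.ravel()]
    z=d["depth"].ravel(); P=d["c"]+rays(d,uv)*z[:,None]; P[z==0]=np.nan
    return P.reshape(384,512,3)
E
python3 - <<'E'
from h import *
np.set_printoptions(precision=4,suppress=True)
for n in ["scene","side"]:
    d=load(n+"0.npz"); P=cloud(d); im=d["img"].astype(int)
    print(n,"valid",np.mean(d["depth"]>0))
    z=P[...,2]; x=P[...,0]; y=P[...,1]
    # mat: dark pixels low
    reg=(x>.2)&(x<.75)&(y<-.1)&(y>-.6)
    dark=im.max(2)<45
    m=(reg&dark&(abs(z)<.015)).astype(np.uint8)
    pts=P[m>0]; 
    if len(pts): r=cv2.minAreaRect(pts[:,:2].astype(np.float32)); print("mat",m.sum(),r,np.median(pts[:,2]))
    h=reg&dark&(z>.09)&(z<.15); pts=P[h]
    if len(pts): print("handle",h.sum(),cv2.minAreaRect(pts[:,:2].astype(np.float32)),pts.mean(0),np.percentile(pts[:,2],[5,50,95]))
    w=(x>.2)&(x<.8)&(y>-.05)&(y<.45)&(z>.1)&(z<.2); zz=z[w]; hh,e=np.histogram(zz,bins=np.arange(.1,.2,.002)); print("tubz",dict(zip(e.round(3),hh)))
    t=np.percentile(zz,98); k=w&(z>t-.006); print("tub",cv2.minAreaRect(P[k][:,:2].astype(np.float32)),t)
# triangulated tub rim corners (scene vs side), seen corners
a,b=load("scene0.npz"),load("side0.npz")
print(tri(a,[[322,124],[401,157],[366,232],[283,183]],b,[[282,262],[180,322],[122,235],[222,198]]))
print(tri(a,[[152,138],[197,152]],b,[[348,148],[308,165]]))
E
```

```text
scene valid 0.9960734049479166
mat 1781 ((0.5054327249526978, -0.1958344429731369), (0.193441241979599, 0.2610491216182709), 89.3939437866211) 0.0052731758285666785
handle 365 ((0.5105740427970886, -0.20546329021453857), (0.1208270788192749, 0.013450585305690765), 83.30008697509766) [ 0.5129 -0.2043  0.1269] [0.1134 0.13   0.1343]
tubz {np.float64(0.1): np.int64(91), np.float64(0.102): np.int64(109), np.float64(0.104): np.int64(112), np.float64(0.106): np.int64(93), np.float64(0.108): np.int64(112), np.float64(0.11): np.int64(105), np.float64(0.112): np.int64(102), np.float64(0.114): np.int64(111), np.float64(0.116): np.int64(105), np.float64(0.118): np.int64(101), np.float64(0.12): np.int64(112), np.float64(0.122): np.int64(116), np.float64(0.124): np.int64(114), np.float64(0.126): np.int64(106), np.float64(0.128): np.int64(101), np.float64(0.13): np.int64(129), np.float64(0.132): np.int64(113), np.float64(0.134): np.int64(118), np.float64(0.136): np.int64(149), np.float64(0.138): np.int64(415), np.float64(0.14): np.int64(286), np.float64(0.142): np.int64(22), np.float64(0.144): np.
[... 2534 characters left out ...]
64(0.174): np.int64(0), np.float64(0.176): np.int64(0), np.float64(0.178): np.int64(0), np.float64(0.18): np.int64(0), np.float64(0.182): np.int64(0), np.float64(0.184): np.int64(0), np.float64(0.186): np.int64(0), np.float64(0.188): np.int64(0), np.float64(0.19): np.int64(0), np.float64(0.192): np.int64(0), np.float64(0.194): np.int64(0), np.float64(0.196): np.int64(0)}
tub ((0.5048059821128845, 0.20375387370586395), (0.22110000252723694, 0.22506970167160034), 72.93334197998047) 0.13963063692399658
[[0.3638 0.1439 0.1185 0.0004]
 [0.4125 0.3441 0.1034 0.0146]
 [0.645  0.2716 0.1133 0.0001]
 [0.5681 0.0774 0.1267 0.0016]]
[[ 0.493  -0.2744  0.1133  0.0007]
 [ 0.5171 -0.1444  0.1182  0.0009]]
```

```bash
python3 - <<'E'
from h import *
np.set_printoptions(precision=4,suppress=True)
crops=[]
for n,(u0,v0,u1,v1) in [("scene",(125,118,250,222)),("side",(250,135,395,242))]:
    d=load(n+"0.npz"); im=d["img"]; P=cloud(d)
    crops.append(cv2.resize(im[v0:v1,u0:u1,::-1],(400,330),interpolation=cv2.INTER_CUBIC))
    g=im.max(2); m=((g<70)&(abs(P[...,2])<.02)).astype(np.uint8)
    m[:v0]=0;m[v1:]=0;m[:,:u0]=0;m[:,u1:]=0
    c=max(cv2.findContours(m,cv2.RETR_EXTERNAL,cv2.CHAIN_APPROX_NONE)[0],key=cv2.contourArea)
    h=cv2.convexHull(c); q=plane(d,h[:,0],.004)[:,:2].astype(np.float32)
    print(n,cv2.minAreaRect(q)); print(plane(d,cv2.approxPolyDP(h,4,True)[:,0],.004)[:,:2], cv2.approxPolyDP(h,4,True)[:,0].tolist())
    x,y,z=P[...,0],P[...,1],P[...,2]
    for k,(cx,cy) in enumerate(plane(d,[[165,265],[236,262],[287,300]] if n=="scene" else [[236,170],[204,192],[143,215]],.0)[:,:2]):
        s=(np.hypot(x-cx,y-cy)<.09)&(z>.02)&(z<.14); a=P[s]; print(" obj",k,cv2.minEnclosingCircle(a[:,:2].astype(np.float32)) if len(a) else 0, a[:,2].max() if len(a) else 0)
cv2.imwrite("pics/crop.png",np.hstack(crops))
E
```

```text
scene ((0.5043098330497742, -0.19203823804855347), (0.20723804831504822, 0.2659936845302582), 89.32190704345703)
[[ 0.3783 -0.0869]
 [ 0.6363 -0.0909]
 [ 0.6328 -0.2949]
 [ 0.5859 -0.2966]
 [ 0.3716 -0.1859]] [[236, 142], [210, 220], [136, 204], [142, 189], [204, 135]]
 obj 0 ((0.7601278424263, -0.15735992789268494), 0.0324615053832531) 0.13485471381937686
 obj 1 ((0.7144113779067993, -0.004917405545711517), 0.03637762367725372) 0.09829003855211349
 obj 2 ((0.7863124012947083, 0.12699370086193085), 0.049790892750024796) 0.05928106363828434
side ((0.5022852420806885, -0.19295570254325867), (0.21423394978046417, 0.26995280385017395), 89.0786361694336)
[[ 0.6375 -0.0928]
 [ 0.6348 -0.1747]
 [ 0.4137 -0.2987]
 [ 0.3659 -0.282 ]
 [ 0.3702 -0.0978]
 [ 0.3872 -0.0843]] [[254, 198], [276, 184], [377, 193], [391, 203], [349, 241], [339, 241]]
 obj 0 ((0.7550403475761414, -0.1563892662525177), 0.032474640756845474) 0.1322295105425232
 obj 1 ((0.7362461090087891, -0.047900035977363586), 0.08497048914432526) 0.09785031687138612
 obj 2 ((0.7871310114860535, 0.1261109858751297), 0.051524966955184937) 0.05746221153770137
```

View pics/crop.png

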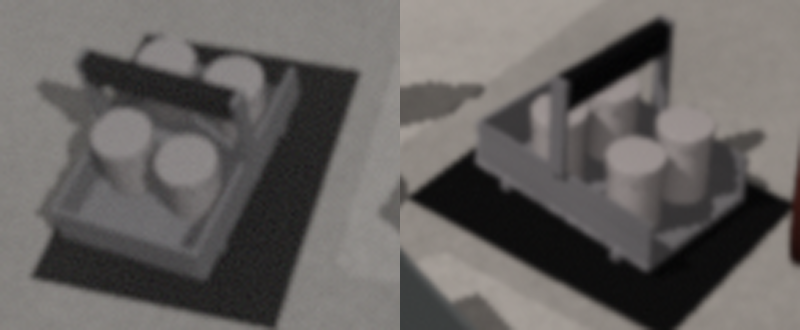

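The lip (open end) faces the robot, with the rear wall towards +x, so tray yaw is about -6.6° and its centre about (0.507,-0.206). The mat is at (0.503,-0.193) with yaw about -0.8°. The tub rim is at z≈0.139.

```bash
cat >> h.py <<'E'
from scipy.spatial.transform import Rotation as Ro, Slerp
def toolR(ydeg,tilt=0.0):
    """tool down with tool y at heading ydeg; tilt (deg) tips the tray's lip (-y tool end) down"""
    a=np.deg2rad(ydeg); y=np.array([np.cos(a),np.sin(a),0]); z=np.array([0,0,-1.]); x=np.cross(y,z)
    return Ro.from_matrix(np.c_[x,y,z])*Ro.from_rotvec([-np.deg2rad(tilt),0,0])
def plan(robot,p1,R1,n,ease=True,start=None):
    o=robot.observe(); p0,R0=(o["ee_pos"],Ro.from_rotvec(o["orientation"])) if start is None else start
    t=np.arange(1,n+1)/n
    if ease: t=(t+(3*t*t-2*t**3))/2
    S=Slerp([0,1],Ro.concatenate([R0,R1])); p,R=np.array(p0,float),R0
    xs,ds=[],[]
    for k in t:
        q=p0+(np.array(p1)-p0)*k
        a=np.round(R.inv().apply(q-p)/.04,2); b=np.round((R.inv()*S(k)).as_rotvec()/.08,2)
        p=p+R.apply(a*.04); R=R*Ro.from_rotvec(b*.08); xs.append(a.tolist()); ds.append(b.tolist())
    for i in range(0,n,8): print('{"xyz":%s,"dr":%s}'%(str(xs[i:i+8]).replace(" ",""),str(ds[i:i+8]).replace(" ","")))
    print("max",np.abs(xs).max(),np.abs(ds).max())
E
python3 - <<'E'
from h import *
from cell import robot
plan(robot,[.507,-.206,.25],toolR(-6.6),16)
E
```

```text
{"xyz":[[0.36,-0.22,-0.05],[0.46,-0.26,-0.06],[0.57,-0.28,-0.07],[0.65,-0.28,-0.08],[0.74,-0.26,-0.08],[0.8,-0.21,-0.1],[0.85,-0.16,-0.09],[0.88,-0.09,-0.1]],"dr":[[-0.0,-0.0,-0.49],[-0.0,-0.0,-0.62],[-0.0,-0.0,-0.73],[-0.0,-0.0,-0.83],[-0.0,-0.0,-0.91],[-0.01,-0.01,-0.97],[0.0,0.0,-1.01],[0.0,0.0,-1.02]]}
{"xyz":[[0.88,-0.02,-0.1],[0.86,0.05,-0.1],[0.82,0.11,-0.09],[0.77,0.17,-0.09],[0.68,0.2,-0.08],[0.59,0.22,-0.07],[0.49,0.22,-0.06],[0.37,0.19,-0.05]],"dr":[[-0.0,0.0,-1.02],[-0.0,0.0,-1.01],[-0.0,-0.0,-0.97],[-0.0,-0.0,-0.91],[-0.01,-0.0,-0.83],[0.0,-0.0,-0.73],[0.0,-0.0,-0.62],[0.0,-0.0,-0.49]]}
max 0.88 1.02
```

```bash
python3 -m creep '{"xyz":[[0.36,-0.22,-0.05],[0.46,-0.26,-0.06],[0.57,-0.28,-0.07],[0.65,-0.28,-0.08],[0.74,-0.26,-0.08],[0.8,-0.21,-0.1],[0.85,-0.16,-0.1],[0.88,-0.09,-0.1]],"dr":[[0,0,-0.5],[0,0,-0.6],[0,0,-0.75],[0,0,-0.85],[0,0,-0.9],[0,0,-0.95],[0,0,-1],[0,0,-1]]}' 1 && python3 -m creep '{"xyz":[[0.88,-0.02,-0.1],[0.86,0.05,-0.1],[0.82,0.11,-0.1],[0.77,0.17,-0.1],[0.68,0.2,-0.1],[0.59,0.22,-0.1],[0.49,0.22,-0.05],[0.37,0.19,-0.05]],"dr":[[0,0,-1],[0,0,-1],[0,0,-0.95],[0,0,-0.9],[0,0,-0.85],[0,0,-0.75],[0,0,-0.6],[0,0,-0.5]]}' && python3 -m creep '{"xyz":[[0,0,0],[0,0,0]],"dr":[[0,0,0],[0,0,0]]}'
python3 - <<'E'
from h import *
from cell import robot
np.set_printoptions(precision=4,suppress=True)
o=robot.observe(); print(o["joint_pos"],o["ee_pos"])
R=Ro.from_rotvec(o["orientation"]).as_matrix(); print(R)
d=robot.get_image("wrist"); np.savez("w1.npz",**d); cv2.imwrite("pics/w1.png",d["img"][:,:,::-1]); d=load("w1.npz"); print(d["c"],d["R"][2],d["camera_matrix"][0,0],d["k1"])
P=cloud(d); im=d["img"]; x,y,z=P[...,0],P[...,1],P[...,2]
m=(im.max(2)<60)&(z>.1)&(z<.15)&(x>.4)&(x<.6); print(m.sum(),cv2.minAreaRect(P[m][:,:2].astype(np.float32)),np.percentile(z[m],[10,50,90]))
E
```

```text
time_s: 1.1
ee_pos: [0.3774, -0.3883, 0.2261]
orientation: [2.806, 1.412, 0.001]
contact_force: [-0.4, 0.8, 0.2]
gripper_width: 0.0854
grasp_force: 0.0
time_s: 2.1
ee_pos: [0.5086, -0.205, 0.254]
orientation: [2.345, 2.09, 0.0]
contact_force: [0.7, 0.6, 0.6]
gripper_width: 0.0852
grasp_force: 0.0
time_s: 2.35
ee_pos: [0.5078, -0.2073, 0.2534]
orientation: [-2.351, -2.084, 0.001]
contact_force: [0.4, -0.3, 0.2]
gripper_width: 0.0855
grasp_force: 0.0
[-0.5312  0.0064  1.6592 -0.0003  1.4763 -0.4112] [ 0.5078 -0.2073  0.2534]
[[ 0.1197  0.9928 -0.0004]
 [ 0.9928 -0.1197 -0.0002]
 [-0.0002 -0.0003 -1.    ]]
[ 0.5165 -0.1354  0.4263] [-0.0348 -0.2826 -0.9586] 273.8174776573118 0.009615417637605466
1549 ((0.5072976350784302, -0.2064717411994934), (0.12770330905914307, 0.015548999421298504), 82.75337219238281) [0.1298 0.1307 0.1316]
```

View pics/w1.png

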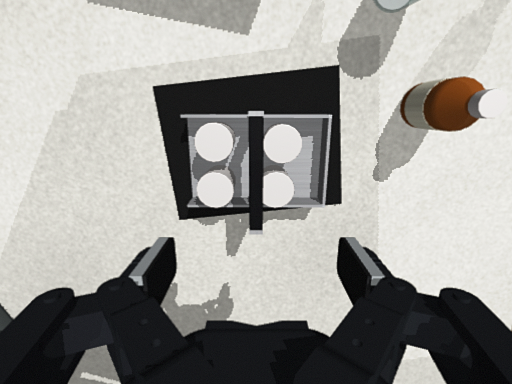

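The wrist view shows the bar from (256,112) to (256,232), centred between the fingers, with four upright jars. The mat's corners are at (153,87), (340,66), (341,203) and (180,219). The bar fit agrees with the tool to within 1 mm and 0.3°.

```bash
python3 -m creep '{"xyz":[[0.02,0,0.5],[0,0,0.8],[0,0,0.9],[0,0,0.8],[0,0,0.5],[0,0,0.33],[0,0,0],[0,0,0]],"dr":[[0,0,0],[0,0,0],[0,0,0],[0,0,0],[0,0,0],[0,0,0],[0,0,0],[0,0,0]]}' && python3 -m creep '{"xyz":[[0,0,0],[0,0,0],[0,0,0],[0,0,0],[0,0,0],[0,0,0]],"dr":[[0,0,0],[0,0,0],[0,0,0],[0,0,0],[0,0,0],[0,0,0]]}' 0 80
python3 - <<'E'
from h import *
d=load("w1.npz"); P=cloud(d); im=d["img"]; x,y,z=P[...,0],P[...,1],P[...,2]
m=((im.max(2)<45)&(z<.012)&(x>.33)&(x<.68)&(y>-.33)&(y<-.05)).astype(np.uint8)
m=cv2.morphologyEx(m,cv2.MORPH_OPEN,np.ones((3,3)))
c=np.vstack(cv2.findContours(m,cv2.RETR_EXTERNAL,cv2.CHAIN_APPROX_NONE)[0]); h=cv2.convexHull(c)
a=cv2.approxPolyDP(h,4,True)[:,0]; print(a.tolist(),plane(d,a,.004)[:,:2].round(4)); print(cv2.minAreaRect(plane(d,h[:,0],.004)[:,:2].astype(np.float32)))
E
```

```text
time_s: 3.4
ee_pos: [0.5087, -0.2069, 0.1011]
orientation: [2.35, 2.083, 0.001]
contact_force: [0.2, -0.3, 0.3]
gripper_width: 0.0856
grasp_force: 0.0
time_s: 4.15
ee_pos: [0.509, -0.207, 0.1016]
orientation: [2.349, 2.083, 0.001]
contact_force: [-0.4, -0.3, -0.4]
gripper_width: 0.0
grasp_force: 0.0
[[338, 66], [340, 202], [180, 218], [154, 87]] [[ 0.6376 -0.0912]
 [ 0.6341 -0.2953]
 [ 0.37   -0.2921]
 [ 0.373  -0.0876]]
((0.5031893253326416, -0.19193965196609497), (0.2072245329618454, 0.2662978172302246), 89.18203735351562)
```

```bash
python3 - <<'E'
from h import *
from cell import robot
for n in ["side","wrist"]:
    d=robot.get_image(n); np.savez(n+"2.npz",**d)
a,b=[np.load(n+"2.npz")["img"] for n in ["side","wrist"]]
cv2.imwrite("pics/c2.png",np.hstack([cv2.resize(a[60:250,240:490],(500,380)),cv2.resize(b[:,:],(300,380))])[:,:,::-1])
E
```

```text
(no output)
```

View pics/c2.png

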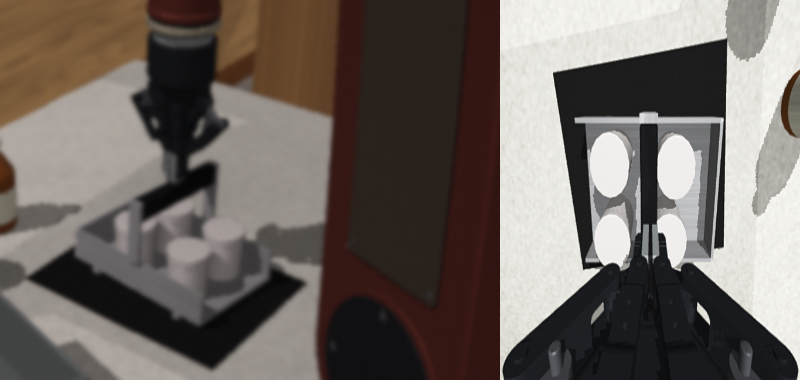

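The fingers shut just above or behind the bar. The side crop shows the fingertips at (178,180), right at the bar's upper edge. I'll measure where the tips really are.

```bash
python3 - <<'E'
from h import *
from cell import robot
np.set_printoptions(precision=4,suppress=True)
o=robot.observe(); p=o["ee_pos"]; print(p,o["joint_pos"])
d=robot.get_image("scene"); np.savez("scene2.npz",**d)
for n in ["scene2","side2","wrist2"]:
    d=load(n+".npz"); P=cloud(d); im=d["img"]; x,y,z=P[...,0],P[...,1],P[...,2]
    for q in (p,[.5073,-.2065,.132]):
        c=cv2.projectPoints(np.array([q]),d["rvec"],d["tvec"],d["camera_matrix"],np.array([float(d["k1"]),0,0,0]))[0].ravel()
        u,v=c.round().astype(int); print(n,c,P[v,u],d["c"])
    # tool points above the bar
    m=(z>.137)&(z<.24)&(abs(x-.508)<.06)&(abs(y+.207)<.12)
    for a in np.arange(.135,.23,.01):
        k=m&(z>a)&(z<a+.01)
        if k.sum()>3: print("  z%.3f"%a,k.sum(),P[k][:,:2].min(0),P[k][:,:2].max(0))
E
```

```text
[ 0.5086 -0.2067  0.1007] [-0.5298  0.1325  1.821   0.0001  1.187  -0.4098]
scene2 [175.7361 149.8079] [ 0.4768 -0.2266  0.0545] [1.0046 0.113  0.8106]
scene2 [173.5064 141.6043] [ 0.5157 -0.2001  0.1421] [1.0046 0.113  0.8106]
  z0.135 16 [ 0.5059 -0.2135] [ 0.5239 -0.1951]
  z0.145 30 [ 0.4985 -0.2154] [ 0.5242 -0.1953]
  z0.155 26 [ 0.4965 -0.204 ] [ 0.5239 -0.1943]
  z0.165 16 [ 0.5016 -0.2019] [ 0.5243 -0.1938]
  z0.175 49 [ 0.4823 -0.2168] [ 0.5427 -0.1902]
  z0.185 75 [ 0.4702 -0.2183] [ 0.5489 -0.1898]
  z0.195 73 [ 0.4632 -0.2197] [ 0.5569 -0.1879]
  z0.205 77 [ 0.4563 -0.2018] [ 0.5651 -0.1877]
  z0.215 97 [ 0.4488 -0.2253] [ 0.5679 -0.1864]
  z0.225 108 [ 0.4533 -0.2242] [ 0.567  -0.1853]
side2 [326.4787 161.7985] [ 0.5019 -0.1941  0.1084] [-0.0147  0.6245  0.6747]
side2 [327.5694 150.2401] [ 0.5043 -0.2035  0.135 ] [-0.0147  0.6245  0.6747]
  z0.135 27 [ 0.4976 -0.2156] [ 0.5204 -0.196 ]
  z0.145 47 [ 0.4953 -0.2117] [ 0.522  -0.1947]
  z0.155 48 [ 0.4956 -0.2128] [ 0.5225 -0.1951]
  z0.165 36 [ 0.4959 -0.2102] [ 0.5232 -0.1924]
  z0.175 82 [ 0.4759 -0.2151] [ 0.5442 -0.1
[... 202 characters left out ...]
 z0.225 174 [ 0.4501 -0.212 ] [ 0.5663 -0.1829]
wrist2 [256.2715 220.1341] [ 0.5099 -0.194   0.1311] [ 0.5171 -0.1347  0.2737]
wrist2 [254.0758 241.3791] [ 0.5087 -0.1957  0.1529] [ 0.5171 -0.1347  0.2737]
  z0.135 302 [ 0.4962 -0.202 ] [ 0.5229 -0.1948]
  z0.145 482 [ 0.4959 -0.202 ] [ 0.523  -0.1947]
  z0.155 514 [ 0.4959 -0.2018] [ 0.5229 -0.1945]
  z0.165 814 [ 0.4824 -0.2175] [ 0.5306 -0.1922]
  z0.175 2738 [ 0.4715 -0.2196] [ 0.5454 -0.1896]
  z0.185 5134 [ 0.4662 -0.2199] [ 0.5542 -0.1889]
  z0.195 6275 [ 0.4571 -0.2196] [ 0.5618 -0.1874]
  z0.205 9786 [ 0.4504 -0.2198] [ 0.568  -0.1868]
  z0.215 13458 [ 0.4481 -0.2124] [ 0.568  -0.1847]
  z0.225 3493 [ 0.453 -0.202] [ 0.5673 -0.1838]
```

```bash
python3 - <<'E'
from h import *
np.set_printoptions(precision=4,suppress=True)
for n in ["scene2","side2","wrist2"]:
    d=load(n+".npz"); P=cloud(d); x,y,z=P[...,0],P[...,1],P[...,2]
    for lo,hi in [(.494,.4985),(.517,.525)]:
        m=(z>.085)&(z<.16)&(x>lo)&(x<hi)&(abs(y+.205)<.013); print(n,lo,np.histogram(z[m],np.arange(.085,.16,.005))[0])
d=load("w1.npz"); P=cloud(d); x,y,z=P[...,0],P[...,1],P[...,2]
m=(z>.2)&(z<.42); print(np.histogram(z[m],np.arange(.2,.4,.01)))
for a in (.25,.26,.27,.28,.29): k=m&(z>a)&(z<a+.01); k.sum() and print(a,P[k].min(0),P[k].max(0))
E
```

```text
scene2 0.494 [0 0 0 0 0 0 0 0 0 0 0 0 0 0]
scene2 0.517 [ 0  0  0  0  0  0  0  0  0  0  1  7  8 11]
side2 0.494 [0 0 0 0 2 2 1 0 1 0 0 3 5 8]
side2 0.517 [0 0 0 0 0 0 0 0 0 0 0 2 3 1]
wrist2 0.494 [ 0  0  0  0  0  0  0  0  0  0  5 19 24 23]
wrist2 0.517 [ 0  0  0  0  0  0  0  0  0  0 15 49 50 56]
(array([    0,     0,     0,     0,     0,     0,     0,     0,     0,
         126,   881,  1176,  1368,  1098,  4961,  9242, 11647,  8698,
        2632]), array([0.2 , 0.21, 0.22, 0.23, 0.24, 0.25, 0.26, 0.27, 0.28, 0.29, 0.3 ,
       0.31, 0.32, 0.33, 0.34, 0.35, 0.36, 0.37, 0.38, 0.39]))
0.29 [ 0.464  -0.2221  0.2961] [ 0.5516 -0.1928  0.2999]
```

The depth maps show the closed fingertips at z≈0.138 while the reported TCP is 0.101, so the reported tip lies about 37 mm too low. The fingers closed above the bar without touching it. I'll open, go down a further 35 mm and grip again.

```bash
python3 -m creep '{"xyz":[[0,0,0],[0,0,0],[0,0,0],[0,0,0],[0,-0.05,0]],"dr":[[0,0,0],[0,0,0],[0,0,0],[0,0,0],[0,0,0]]}' 1 && python3 -m creep '{"xyz":[[0,0,0.2],[0,0,0.25],[0,0,0.2],[0,0,0.15],[0,0,0.08],[0,0,0]],"dr":[[0,0,0],[0,0,0],[0,0,0],[0,0,0],[0,0,0],[0,0,0]]}' && python3 -m creep '{"xyz":[[0,0,0],[0,0,0],[0,0,0],[0,0,0],[0,0,0],[0,0,0]],"dr":[[0,0,0],[0,0,0],[0,0,0],[0,0,0],[0,0,0],[0,0,0]]}' 0 80
```

```text
time_s: 4.92
ee_pos: [0.506, -0.2062, 0.1]
orientation: [-2.35, -2.084, 0.0]
contact_force: [0.0, 0.0, -0.3]
gripper_width: 0.0855
grasp_force: 0.0
time_s: 5.68
ee_pos: [0.5061, -0.2062, 0.0648]
orientation: [-2.35, -2.084, 0.0]
contact_force: [-0.4, -0.2, -0.4]
gripper_width: 0.0856
grasp_force: 0.0
time_s: 6.42
ee_pos: [0.5066, -0.2064, 0.0653]
orientation: [2.35, 2.084, 0.001]
contact_force: [2.8, -0.5, -1.5]
gripper_width: 0.0149
grasp_force: 79.0
```

```bash
python3 -m creep '{"xyz":[[0,0,-0.05],[0,0,-0.1],[0,0,-0.2],[0,0,-0.3],[0,0,-0.4],[0,0,-0.5],[0,0,-0.5],[0,0,-0.5]],"dr":[[0,0,0],[0,0,0],[0,0,0],[0,0,0],[0,0,0],[0,0,0],[0,0,0],[0,0,0]]}' && python3 -m creep '{"xyz":[[0,0,-0.5],[0,0,-0.4],[0,0,-0.3],[0,0,-0.2],[0,0,-0.15],[0,0,0],[0,0,0]],"dr":[[0,0,0],[0,0,0],[0,0,0],[0,0,0],[0,0,0],[0,0,0],[0,0,0]]}'
python3 - <<'E'
from h import *
from cell import robot
o=robot.observe(); print(o["ee_pos"],o["joint_pos"])
plan(robot,[.4483,.0211,.231],toolR(-107),32)
E
```

```text
time_s: 7.42
ee_pos: [0.5065, -0.2064, 0.1691]
orientation: [2.35, 2.083, 0.001]
contact_force: [0.6, -0.1, -6.1]
gripper_width: 0.0152
grasp_force: 78.2
time_s: 8.3
ee_pos: [0.5059, -0.2061, 0.2284]
orientation: [-2.35, -2.084, 0.001]
contact_force: [0.8, -0.2, -5.6]
gripper_width: 0.015
grasp_force: 78.2
[ 0.50591708 -0.20609349  0.22844841] [-5.31230871e-01  1.48508675e-02  1.69705085e+00  1.24371153e-05
  1.43078551e+00 -4.11228036e-01]
{"xyz":[[0.09,-0.04,-0.0],[0.11,-0.04,-0.0],[0.12,-0.06,-0.0],[0.13,-0.06,-0.0],[0.14,-0.08,-0.01],[0.14,-0.09,0.0],[0.15,-0.1,-0.0],[0.15,-0.12,-0.0]],"dr":[[-0.0,0.0,0.37],[-0.0,0.0,0.44],[-0.0,0.0,0.48],[-0.0,0.0,0.54],[-0.0,0.0,0.59],[-0.0,0.0,0.64],[-0.0,0.0,0.67],[-0.0,0.0,0.71]]}
{"xyz":[[0.15,-0.13,-0.0],[0.14,-0.15,-0.01],[0.14,-0.16,0.0],[0.14,-0.17,-0.0],[0.12,-0.18,-0.0],[0.12,-0.2,-0.01],[0.1,-0.2,0.0],[0.09,-0.21,0.0]],"dr":[[-0.0,0.0,0.74],[-0.0,0.0,0.77],[-0.0,0.0,0.79],[-0.0,0.0,0.81],[-0.0,0.0,0.83],[-0.0,0.0,0.84],[-0.0,0.01,0.85],[-0.01,-0.0,0.85]]}
{"xyz":[[0.07,-0.22,-0.0],[0.06,-0.22,-0.0],[0.04,-0.22,-0.01],[0.03,-0.22,0.0],[0.01,-0.22,-0.0],[0.0,-0.21,-0.0],[-0.01,-0.21,-0.01],[-0.03,-0.19,0.0]],"dr":[[0.0,-0.0,0.85],[0.0,-0.0,0.85],[0.0,-0.0,0.84],[0.0,-0.0,0.83],[0.0,-0.0,0.81],[-0.0,-0.0,0.8],[-0.0,-0.0,0.77],[-0.0,-0.0,0.74]]}
{"xyz":[[-0.03,-0.19,0.0],[-0.05,-0.17,-0.0],[-0.05,-0.17,-0.0],[-0.05,-0.14,-0.01],[-0.06,-0.14,0.0],[-0.05,-0.12,0.0],[-0.06,-0.1,0.0],[-0.05,-0.09,-0.0]],"dr":[[-0.0,-0.0,0.71],[-0.0,-0.0,0.67],[-0.0,-0.0,0.63],[-0.0,-0.0,0.59],[-0.0,-0.0,0.54],[-0.0,-0.0,0.49],[-0.01,-0.0,0.43],[0.0,-0.0,0.37]]}
max 0.22 0.85
```

```bash
python3 -m creep '{"xyz":[[0.09,-0.04,0],[0.11,-0.04,0],[0.12,-0.06,0],[0.13,-0.06,0],[0.14,-0.08,-0.01],[0.14,-0.09,0],[0.15,-0.1,0],[0.15,-0.12,0]],"dr":[[0,0,0.35],[0,0,0.45],[0,0,0.5],[0,0,0.55],[0,0,0.6],[0,0,0.65],[0,0,0.65],[0,0,0.7]]}' && python3 -m creep '{"xyz":[[0.15,-0.13,0],[0.14,-0.15,-0.01],[0.14,-0.16,0],[0.14,-0.17,0],[0.12,-0.18,0],[0.12,-0.2,-0.01],[0.1,-0.2,0],[0.09,-0.21,0]],"dr":[[0,0,0.75],[0,0,0.75],[0,0,0.8],[0,0,0.8],[0,0,0.85],[0,0,0.85],[0,0,0.85],[0,0,0.85]]}' && python3 -m creep '{"xyz":[[0.07,-0.22,0],[0.06,-0.22,0],[0.04,-0.22,-0.01],[0.03,-0.22,0],[0.01,-0.22,0],[0,-0.21,0],[-0.01,-0.21,-0.01],[-0.03,-0.19,0]],"dr":[[0,0,0.85],[0,0,0.85],[0,0,0.85],[0,0,0.85],[0,0,0.8],[0,0,0.8],[0,0,0.75],[0,0,0.75]]}' && python3 -m creep '{"xyz":[[-0.03,-0.19,0],[-0.05,-0.17,0],[-0.05,-0.17,0],[-0.05,-0.14,-0.01],[-0.06,-0.14,0],[-0.05,-0.12,0],[-0.06,-0.1,0],[-0.05,-0.09,0]],"dr":[[0,0,0.7],[0,0,0.65],[0,0,0.65],[0,0,0.6],[0,0,0.55],[0,0,0.5],[0,0,0.4],[0,0,0.35]]}' && python3 -m creep '{"xyz":[[0,0,0],[0,0,0]],"dr":[[0,0,0],[0,0,0]]}'
python3 - <<'E'
from h import *
from cell import robot
np.set_printoptions(precision=4,suppress=True)
o=robot.observe(); print(o["ee_pos"],o["joint_pos"],o["contact_force"],o["torque"]); print(Ro.from_rotvec(o["orientation"]).as_matrix())
for n in ["side","scene"]:
    d=robot.get_image(n); np.savez(n+"3.npz",**d)
a,b=[np.load(n+"3.npz")["img"] for n in ["side","scene"]]
cv2.imwrite("pics/c3.png",np.hstack([cv2.resize(a[100:350,100:420],(400,312)),cv2.resize(b[40:290,150:470],(400,312))])[:,:,::-1])
E
```

```text
time_s: 9.3
ee_pos: [0.4943, -0.1594, 0.2291]
orientation: [-2.684, -1.631, 0.0]
contact_force: [0.3, -0.7, -5.2]
gripper_width: 0.0153
grasp_force: 78.2
time_s: 10.3
ee_pos: [0.4773, -0.092, 0.2301]
orientation: [-3.014, -0.885, 0.0]
contact_force: [-1.0, 0.5, -5.6]
gripper_width: 0.0149
grasp_force: 78.2
time_s: 11.3
ee_pos: [0.4602, -0.0247, 0.2309]
orientation: [-3.14, -0.081, 0.0]
contact_force: [0.3, 0.5, -5.5]
gripper_width: 0.0147
grasp_force: 78.2
time_s: 12.3
ee_pos: [0.4487, 0.0216, 0.2313]
orientation: [-3.106, 0.468, 0.0]
contact_force: [-0.2, -0.9, -6.2]
gripper_width: 0.0151
grasp_force: 78.2
time_s: 12.55
ee_pos: [0.449, 0.0212, 0.2315]
orientation: [3.107, -0.465, 0.0]
contact_force: [0.6, -0.3, -5.9]
gripper_width: 0.0154
grasp_force: 78.1
[0.449  0.0212 0.2315] [-0.1286 -0.2344  1.9197 -0.0001  1.4562  1.7392] [ 0.5511 -0.2832 -5.9178] [ 0.0451 -0.0459  0.0002]
[[ 0.9562 -0.2926 -0.    ]
 [-0.2926 -0.9562 -0.0001]
 [ 0.      0.0001 -1.    ]]
```

View pics/c3.png

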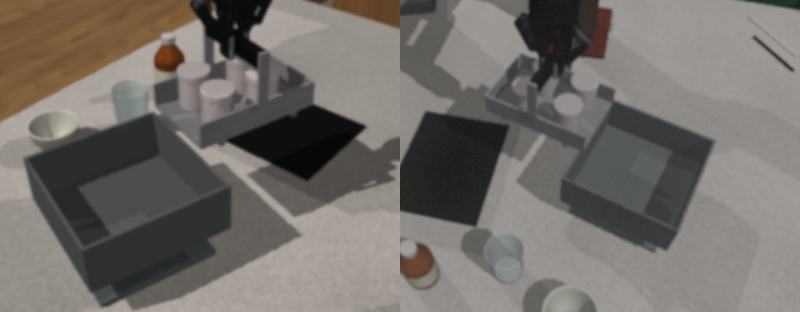

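The side crop shows the level tray with its lip edge from about (155,88) to (205,143), above the tub's near rim edge from (153,118) to (228,190). All four jars are upright. I'll check the overlap and height from depth.

```bash
python3 - <<'E'
from h import *
np.set_printoptions(precision=4,suppress=True)
u=np.array([np.cos(np.deg2rad(73)),np.sin(np.deg2rad(73))]); v=np.array([u[1],-u[0]]); C=np.array([.5044,.2047])
for n in ["side3","scene3"]:
    d=load(n+".npz"); P=cloud(d); a=(P[...,:2]-C)@u; b=(P[...,:2]-C)@v; z=P[...,2]
    k=(a>-.13)&(a<-.09)&(z>.160)&(z<.2)&(abs(b)<.08)
    print(n,"lip u,v,z",np.percentile(a[k],[50,95,99]),np.percentile(b[k],[1,99]),np.percentile(z[k],[1,5,50]))
    s=(abs(b)<.08)&(a>-.25)&(a<-.05)&(z>.165)&(z<.24)
    print(" sidewalls v range",np.percentile(b[s],[.5,99.5]),"u range",np.percentile(a[s],[.5,99.5]))
    # side bottom edge of side wall at v ends
    for lo in np.arange(-.28,-.08,.03):
        s=(a>lo)&(a<lo+.03)&(abs(b)<.08)&(z>.15)&(z<.25)
        if s.sum()>10: print("  u%.2f zmin"%lo,np.percentile(z[s],[1,3]),s.sum())
    for nm,m in (("near",(abs(a+.1075)<.005)&(abs(b)>.075)&(abs(b)<.1)),("far",(abs(a-.1075)<.004)&(abs(b)<.09)),("l",(abs(b+.1075)<.004)&(abs(a)<.08)),("r",(abs(b-.1075)<.004)&(abs(a)<.08))):
        m=m&(z>.125)&(z<.15); m.sum()>5 and print("  rim",nm,m.sum(),np.percentile(z[m],[50,80,95]))
E
```

```text
side3 lip u,v,z [-0.1085 -0.0924 -0.0917] [-0.0643  0.0656] [0.1748 0.1793 0.1833]
 sidewalls v range [-0.0687  0.0683] u range [-0.2472 -0.0917]
  u-0.28 zmin [0.1711 0.1725] 280
  u-0.25 zmin [0.1781 0.18  ] 397
  u-0.22 zmin [0.1799 0.1822] 1349
  u-0.19 zmin [0.1784 0.1802] 454
  u-0.16 zmin [0.178  0.1818] 1147
  u-0.13 zmin [0.1782 0.1813] 1709
  u-0.10 zmin [0.1774 0.1783] 417
  rim near 118 [0.1357 0.1385 0.1394]
  rim far 357 [0.1376 0.1391 0.1398]
  rim l 742 [0.1343 0.1381 0.1393]
  rim r 555 [0.1336 0.1379 0.139 ]
scene3 lip u,v,z [-0.1076 -0.092  -0.0909] [-0.0616  0.0658] [0.1787 0.1817 0.1846]
 sidewalls v range [-0.0648  0.0698] u range [-0.2464 -0.0911]
  u-0.28 zmin [0.1763 0.1814] 362
  u-0.25 zmin [0.1801 0.1837] 428
  u-0.22 zmin [0.1813 0.1828] 635
  u-0.19 zmin [0.181  0.1821] 438
  u-0.16 zmin [0.1811 0.1851] 775
  u-0.13 zmin [0.1806 0.1823] 1027
  u-0.10 zmin [0.1795 0.1806] 263
  rim near 33 [0.139  0.1404 0.1415]
  rim far 180 [0.1393 0.1404 0.1417]
  rim l 349 [0.1348 0.139  0.1403]
  rim r 402 [0.1366 0.14   0.141 ]
```

```bash
python3 -m creep '{"xyz":[[0,0,0.1],[0,0,0.2],[0,0,0.2],[0,0,0.2],[0,0,0.1],[0,0,0.05],[0,0,0],[0,0,0]],"dr":[[0,0,0],[0,0,0],[0,0,0],[0,0,0],[0,0,0],[0,0,0],[0,0,0],[0,0,0]]}' && python3 -m creep '{"xyz":[[0,0,0.02],[0,0,0.02],[0,0,0.01],[0,0,0]],"dr":[[0,0,0],[0,0,0],[0,0,0],[0,0,0]]}'
```

```text
time_s: 13.65
ee_pos: [0.4492, 0.0212, 0.1978]
orientation: [3.107, -0.465, 0.001]
contact_force: [-0.0, -0.1, -5.4]
gripper_width: 0.0153
grasp_force: 78.1
time_s: 14.15
ee_pos: [0.4489, 0.0212, 0.1955]
orientation: [3.107, -0.465, -0.0]
contact_force: [0.5, -0.5, -6.0]
gripper_width: 0.015
grasp_force: 78.1
```

```bash
python3 -m creep '{"xyz":[[0,0,0.02],[0,0,0.02],[0,0,0],[0,0,0]],"dr":[[0,0,0],[0,0,0],[0,0,0],[0,0,0]]}'
```

```text
time_s: 14.65
ee_pos: [0.449, 0.0212, 0.1939]
orientation: [-3.107, 0.465, 0.0]
contact_force: [-0.2, 0.3, -6.4]
gripper_width: 0.015
grasp_force: 78.1
```

```bash
python3 -m creep '{"xyz":[[0,0,0.02],[0,0,0.01],[0,0,0],[0,0,0]],"dr":[[0,0,0],[0,0,0],[0,0,0],[0,0,0]]}'; python3 -m creep '{"xyz":[[0,0,0.01],[0,0,0.01],[0,0,0]],"dr":[[0,0,0],[0,0,0],[0,0,0]]}'
```

```text
time_s: 15.15
ee_pos: [0.449, 0.0212, 0.1927]
orientation: [-3.107, 0.465, 0.0]
contact_force: [0.6, -0.2, -5.2]
gripper_width: 0.0155
grasp_force: 78.1
time_s: 15.52
ee_pos: [0.4491, 0.0211, 0.1922]
orientation: [3.107, -0.465, 0.001]
contact_force: [-0.9, -0.5, -2.2]
gripper_width: 0.0153
grasp_force: 78.7
```

```bash
cat >> h.py <<'E'
U=np.array([np.cos(np.deg2rad(73)),np.sin(np.deg2rad(73)),0]); PIV=np.array([.5044,.2047,.139])-.105*U
def arc(p,R,th0,th1,n,lift=0.,ease=False,piv=PIV):
    """tilt from th0 to th1 deg about the rim edge, rows from measured pose p,R"""
    ax=R.apply([1,0,0]); xs,ds=[],[]; q,Q=np.array(p,float),R; t=np.arange(1,n+1)/n
    if ease: t=(t+(3*t*t-2*t**3))/2
    for k in t:
        r=Ro.from_rotvec(-np.deg2rad((th1-th0)*k)*ax); g=piv+r.apply(p-piv)+[0,0,lift*k]; G=r*R
        a=np.round(Q.inv().apply(g-q)/.04,3); b=np.round((Q.inv()*G).as_rotvec()/.08,2)
        q=q+Q.apply(a*.04); Q=Q*Ro.from_rotvec(b*.08); xs.append(a.tolist()); ds.append(b.tolist())
    for i in range(0,n,8): print('{"xyz":%s,"dr":%s}'%(str(xs[i:i+8]).replace(" ",""),str(ds[i:i+8]).replace(" ","")))
E
python3 - <<'E'
from h import *
from cell import robot
np.set_printoptions(precision=4,suppress=True)
o=robot.observe(); R=Ro.from_rotvec(o["orientation"]); print(o["contact_force"],o["torque"])
d=robot.get_image("wrist"); W=cv2.Rodrigues(np.array(d["rvec"]))[0]; c=-W.T@np.array(d["tvec"]).ravel(); print("cam in tool",R.inv().apply(c-o["ee_pos"]))
arc(o["ee_pos"],R,0,8,4)
E
```

```text
[-0.8814 -0.5195 -2.2249] [-0.0567  0.1666  0.0607]
cam in tool [ 0.0726  0.0002 -0.1729]
{"xyz":[[0.0,-0.048,-0.075],[0.0,-0.047,-0.075],[0.0,-0.048,-0.075],[0.0,-0.048,-0.074]],"dr":[[-0.44,0.0,0.0],[-0.43,0.0,-0.0],[-0.44,0.0,0.0],[-0.44,-0.0,0.0]]}
```

```bash
python3 -m creep '{"xyz":[[0,-0.048,-0.075],[0,-0.047,-0.075],[0,-0.048,-0.075],[0,-0.048,-0.075],[0,0,0],[0,0,0]],"dr":[[-0.44,0,0],[-0.43,0,0],[-0.44,0,0],[-0.44,0,0],[0,0,0],[0,0,0]]}'
python3 - <<'E'
from h import *
from cell import robot
np.set_printoptions(precision=4,suppress=True)
o=robot.observe(); R=Ro.from_rotvec(o["orientation"]); print(o["contact_force"],o["torque"],R.as_matrix()[:,2])
d=robot.get_image("wrist"); W=cv2.Rodrigues(np.array(d["rvec"]))[0]; c=-W.T@np.array(d["tvec"]).ravel(); print("cam in tool",R.inv().apply(c-o["ee_pos"]))
u,v=U[:2],np.array([U[1],-U[0]]); C=np.array([.5044,.2047])
for n in ["side","scene"]:
    d=robot.get_image(n); np.savez(n+"4.npz",**d); d=load(n+"4.npz"); P=cloud(d); a=(P[...,:2]-C)@u; b=(P[...,:2]-C)@v; z=P[...,2]
    k=(a>-.13)&(a<-.07)&(z>.128)&(z<.2)&(abs(b)<.055)
    # lip front edge: furthest-u points of light tray pixels
    k&=(d["img"].max(2)>75); print(n,"lip u",np.percentile(a[k],[90,97,99]),"z there",np.median(z[k&(a>np.percentile(a[k],95))]))
arc(o["ee_pos"],R,8,40,14)
E
```

```text
time_s: 16.32
ee_pos: [0.4516, 0.0297, 0.2033]
orientation: [2.971, -0.444, -0.031]
contact_force: [1.7, 2.2, -4.0]
gripper_width: 0.015
grasp_force: 78.7
[ 1.6537  2.1799 -4.0066] [ 0.7533 -0.2149 -0.0108] [-0.0404 -0.1323 -0.9904]
cam in tool [ 0.0726  0.0001 -0.1729]
side lip u [-0.0934 -0.0911 -0.0906] z there 0.14048633079557
scene lip u [-0.0935 -0.0907 -0.0901] z there 0.14297940200541515
{"xyz":[[0.0,-0.055,-0.085],[-0.0,-0.054,-0.084],[-0.0,-0.055,-0.085],[-0.0,-0.054,-0.084],[-0.0,-0.055,-0.085],[-0.0,-0.054,-0.085],[-0.0,-0.055,-0.084],[-0.0,-0.054,-0.085]],"dr":[[-0.5,0.0,-0.0],[-0.5,0.0,-0.0],[-0.5,0.0,-0.0],[-0.49,0.0,-0.0],[-0.5,0.0,-0.0],[-0.5,-0.0,0.0],[-0.5,-0.0,0.0],[-0.5,-0.0,0.0]]}
{"xyz":[[-0.0,-0.055,-0.084],[-0.0,-0.054,-0.085],[-0.0,-0.055,-0.084],[-0.0,-0.054,-0.085],[-0.0,-0.055,-0.085],[-0.0,-0.054,-0.084]],"dr":[[-0.5,0.0,0.0],[-0.5,-0.0,0.0],[-0.5,0.0,0.0],[-0.49,-0.0,0.0],[-0.5,-0.0,0.0],[-0.5,-0.0,0.0]]}
```

```bash
python3 -m creep '{"xyz":[[0,-0.055,-0.085],[0,-0.055,-0.085],[0,-0.055,-0.085],[0,-0.055,-0.085],[0,0,0],[0,0,0]],"dr":[[-0.5,0,0],[-0.5,0,0],[-0.5,0,0],[-0.5,0,0],[0,0,0],[0,0,0]]}'; python3 -m creep '{"xyz":[[0,-0.055,-0.085],[0,-0.055,-0.085],[0,-0.055,-0.085],[0,-0.055,-0.085],[0,0,0],[0,0,0]],"dr":[[-0.5,0,0],[-0.5,0,0],[-0.5,0,0],[-0.5,0,0],[0,0,0],[0,0,0]]}'
```

```text
time_s: 17.23
ee_pos: [0.4549, 0.0404, 0.2149]
orientation: [2.814, -0.42, -0.063]
contact_force: [0.7, 1.0, -3.8]
gripper_width: 0.0153
grasp_force: 78.8
time_s: 17.98
ee_pos: [0.4587, 0.0528, 0.2244]
orientation: [2.656, -0.397, -0.093]
contact_force: [0.5, 2.8, -3.6]
gripper_width: 0.0153
grasp_force: 79.0
```

```bash
python3 -m creep '{"xyz":[[0,-0.055,-0.085],[0,-0.055,-0.085],[0,-0.055,-0.085],[0,0,0],[0,0,0],[0,0,0]],"dr":[[-0.5,0,0],[-0.5,0,0],[-0.5,0,0],[0,0,0],[0,0,0],[0,0,0]]}'; python3 - <<'E'
from h import *
from cell import robot
np.set_printoptions(precision=4,suppress=True)
o=robot.observe(); R=Ro.from_rotvec(o["orientation"]); print(o["contact_force"],o["joint_pos"],R.as_matrix()[:,2])
a=robot.get_image("scene")["img"]; cv2.imwrite("pics/c5.png",cv2.resize(a[40:290,150:470],(640,500))[:,:,::-1])
E
```

```text
time_s: 18.73
ee_pos: [0.4617, 0.0627, 0.2302]
orientation: [2.539, -0.38, -0.113]
contact_force: [2.2, 2.2, -2.8]
gripper_width: 0.0146
grasp_force: 79.2
[ 2.1594  2.1786 -2.8389] [ 0.3177  0.1331  1.6815 -0.466   1.6753  2.2193] [-0.1603 -0.5231 -0.8371]
```

View pics/c5.png

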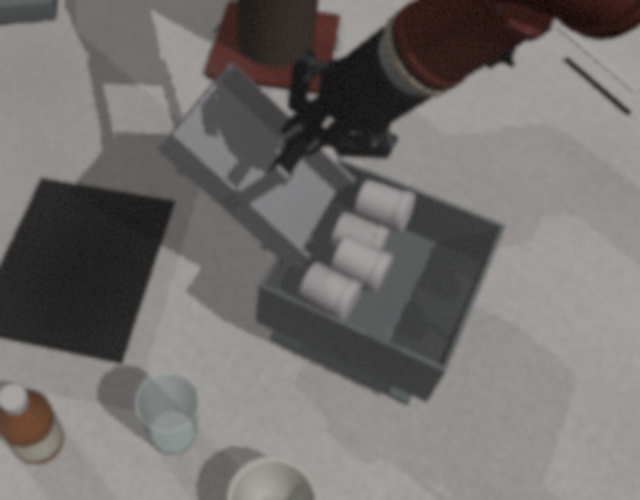

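All four jars lie in the tub, at (385,203), (360,232), (360,262) and (330,290). The tray is empty and bystanders are untouched. Next I'll back off and re-measure the uncovered mat.

```bash
python3 - <<'E'
from h import *
from cell import robot
np.set_printoptions(precision=4,suppress=True)
for n in ["side","scene"]:
    d=robot.get_image(n); np.savez(n+"5.npz",**d); d=load(n+"5.npz"); P=cloud(d); im=d["img"]; x,y,z=P[...,0],P[...,1],P[...,2]
    m=((im.max(2)<50)&(abs(z)<.015)&(x>.34)&(x<.67)&(y>-.33)&(y<-.05)).astype(np.uint8)
    c=max(cv2.findContours(m,cv2.RETR_EXTERNAL,cv2.CHAIN_APPROX_NONE)[0],key=cv2.contourArea)
    print(n,cv2.minAreaRect(plane(d,c[:,0],.004)[:,:2].astype(np.float32)),m.sum()); M=cv2.moments(c); print(plane(d,[[M["m10"]/M["m00"],M["m01"]/M["m00"]]],.004),plane(d,cv2.approxPolyDP(cv2.convexHull(c),4,True)[:,0],.004)[:,:2])
o=robot.observe(); R=Ro.from_rotvec(o["orientation"]); p=o["ee_pos"]
p1=p+[0,0,.055]-.03*U; plan(robot,p1,R,6); 
plan(robot,[.45,.0,.25],toolR(-107),8,start=(p1,R))
E
```

```text
side ((0.46325501799583435, -0.18758529424667358), (0.20966866612434387, 0.19038812816143036), 89.8844223022461) 3841
[[ 0.4524 -0.1822  0.004 ]] [[ 0.5583 -0.278 ]
 [ 0.3698 -0.2842]
 [ 0.3733 -0.0826]
 [ 0.5306 -0.0899]]
scene ((0.5031822919845581, -0.1907503753900528), (0.2029852271080017, 0.26424548029899597), 88.80535125732422) 5691
[[ 0.5153 -0.1885  0.004 ]] [[ 0.3763 -0.2879]
 [ 0.3753 -0.0907]
 [ 0.6341 -0.0942]
 [ 0.6322 -0.2923]]
{"xyz":[[0.0,0.17,-0.09],[0.0,0.24,-0.13],[0.0,0.28,-0.15],[0.0,0.28,-0.15],[0.0,0.24,-0.13],[0.0,0.17,-0.09]],"dr":[[0.0,0.0,0.0],[0.0,0.0,0.0],[0.0,0.0,0.0],[0.0,0.0,0.0],[0.0,0.0,0.0],[0.0,0.0,0.0]]}
max 0.28 0.0
{"xyz":[[0.02,0.02,0.1],[0.02,0.03,0.14],[0.02,0.05,0.17],[0.03,0.07,0.17],[0.03,0.08,0.17],[0.02,0.09,0.14],[0.03,0.09,0.12],[0.01,0.07,0.08]],"dr":[[0.61,0.0,-0.0],[0.86,0.0,-0.0],[1.03,0.0,-0.0],[1.12,0.0,-0.0],[1.12,0.0,-0.01],[1.03,0.0,0.0],[0.86,0.0,0.0],[0.61,0.0,0.0]]}
max 0.17 1.12
```

```bash
python3 -m creep '{"xyz":[[0,0.17,-0.09],[0,0.24,-0.13],[0,0.28,-0.15],[0,0.28,-0.15],[0,0.24,-0.13],[0,0.17,-0.09]],"dr":[[0,0,0],[0,0,0],[0,0,0],[0,0,0],[0,0,0],[0,0,0]]}' && python3 -m creep '{"xyz":[[0.02,0.02,0.1],[0.02,0.03,0.14],[0.02,0.05,0.17],[0.03,0.07,0.17],[0.03,0.08,0.17],[0.02,0.09,0.14],[0.03,0.09,0.12],[0.01,0.07,0.08]],"dr":[[0.6,0,0],[0.9,0,0],[1,0,0],[1,0,0],[1,0,0],[1,0,0],[0.95,0,0],[0.8,0,0]]}' && python3 -m creep '{"xyz":[[0,0,0],[0,0,0]],"dr":[[0,0,0],[0,0,0]]}'
python3 - <<'E'
from h import *
from cell import robot
np.set_printoptions(precision=4,suppress=True)
o=robot.observe(); R=Ro.from_rotvec(o["orientation"]); print(R.as_matrix()[:,2],o["joint_pos"])
n="scene"
for n in ["scene","side"]:
    d=robot.get_image(n); np.savez(n+"6.npz",**d); d=load(n+"6.npz"); P=cloud(d); im=d["img"]; x,y,z=P[...,0],P[...,1],P[...,2]
    m=((im.max(2)<70)&(abs(z)<.015)&(x>.34)&(x<.67)&(y>-.33)&(y<-.05)).astype(np.uint8)
    m=cv2.morphologyEx(m,cv2.MORPH_OPEN,np.ones((5,5)))
    c=max(cv2.findContours(m,cv2.RETR_EXTERNAL,cv2.CHAIN_APPROX_NONE)[0],key=cv2.contourArea)
    print(n,cv2.minAreaRect(plane(d,c[:,0],.004)[:,:2].astype(np.float32)),m.sum(),cv2.approxPolyDP(cv2.convexHull(c),4,True)[:,0].tolist())
plan(robot,[.5028,-.192,.20],toolR(-.9),32)
E
```

```text
time_s: 19.62
ee_pos: [0.4529, 0.0336, 0.2864]
orientation: [2.538, -0.381, -0.112]
contact_force: [0.3, -0.2, -4.9]
gripper_width: 0.015
grasp_force: 78.8
time_s: 20.62
ee_pos: [0.4493, -0.0011, 0.25]
orientation: [-3.105, 0.466, -0.001]
contact_force: [-0.2, 0.0, -4.3]
gripper_width: 0.015
grasp_force: 78.7
time_s: 20.88
ee_pos: [0.4497, -0.0006, 0.2503]
orientation: [3.106, -0.466, -0.0]
contact_force: [0.0, -0.4, -3.9]
gripper_width: 0.0149
grasp_force: 78.7
[-0.0002 -0.0008 -1.    ] [-0.1763 -0.2431  1.892  -0.0009  1.4928  1.6924]
scene ((0.5022861361503601, -0.19072532653808594), (0.2075071632862091, 0.26870012283325195), 89.1020736694336) 5889 [[171, 130], [236, 140], [206, 219], [138, 205]]
side ((0.4756374955177307, -0.1877508908510208), (0.21370281279087067, 0.22109279036521912), 88.74279022216797) 4253 [[390, 200], [347, 244], [272, 208], [273, 203], [334, 179]]
{"xyz":[[0.05,0.07,0.02],[0.05,0.09,0.03],[0.05,0.09,0.02],[0.05,0.11,0.04],[0.06,0.13,0.03],[0.05,0.13,0.04],[0.04,0.15,0.04],[0.04,0.16,0.04]],"dr":[[0.0,0.0,-0.39],[0.0,0.0,-0.46],[0.0,0.0,-0.52],[0.0,0.0,-0.57
[... 255 characters left out ...]
[0.0,0.0,-0.84],[0.0,0.0,-0.86],[0.0,0.0,-0.88],[0.0,0.0,-0.89],[0.0,0.0,-0.9],[0.0,0.0,-0.9]]}
{"xyz":[[-0.07,0.18,0.05],[-0.08,0.18,0.05],[-0.09,0.17,0.05],[-0.11,0.16,0.05],[-0.11,0.14,0.04],[-0.12,0.14,0.05],[-0.12,0.13,0.04],[-0.13,0.11,0.05]],"dr":[[0.0,0.0,-0.91],[0.0,0.0,-0.89],[0.0,0.0,-0.9],[0.0,0.01,-0.87],[0.0,-0.0,-0.86],[0.0,-0.0,-0.84],[0.0,-0.0,-0.82],[0.0,-0.0,-0.78]]}
{"xyz":[[-0.12,0.1,0.04],[-0.13,0.08,0.04],[-0.12,0.08,0.03],[-0.12,0.06,0.04],[-0.11,0.05,0.03],[-0.11,0.05,0.03],[-0.09,0.03,0.02],[-0.08,0.03,0.02]],"dr":[[0.0,-0.0,-0.75],[0.0,-0.0,-0.72],[0.0,-0.0,-0.67],[0.0,-0.0,-0.62],[0.0,-0.0,-0.57],[0.0,-0.0,-0.52],[0.01,-0.0,-0.46],[-0.0,-0.0,-0.39]]}
max 0.19 0.91
```

```bash
python3 -m creep '{"xyz":[[0.05,0.07,0.02],[0.05,0.09,0.03],[0.05,0.09,0.02],[0.05,0.11,0.04],[0.06,0.13,0.03],[0.05,0.13,0.04],[0.04,0.15,0.04],[0.04,0.16,0.04]],"dr":[[0,0,-0.4],[0,0,-0.45],[0,0,-0.5],[0,0,-0.55],[0,0,-0.65],[0,0,-0.65],[0,0,-0.7],[0,0,-0.75]]}' && python3 -m creep '{"xyz":[[0.03,0.16,0.04],[0.03,0.18,0.04],[0.01,0.18,0.05],[0,0.18,0.05],[-0.02,0.19,0.04],[-0.02,0.19,0.05],[-0.05,0.19,0.05],[-0.05,0.18,0.05]],"dr":[[0,0,-0.8],[0,0,-0.8],[0,0,-0.85],[0,0,-0.85],[0,0,-0.9],[0,0,-0.9],[0,0,-0.9],[0,0,-0.9]]}' && python3 -m creep '{"xyz":[[-0.07,0.18,0.05],[-0.08,0.18,0.05],[-0.09,0.17,0.05],[-0.11,0.16,0.05],[-0.11,0.14,0.04],[-0.12,0.14,0.05],[-0.12,0.13,0.04],[-0.13,0.11,0.05]],"dr":[[0,0,-0.9],[0,0,-0.9],[0,0,-0.9],[0,0,-0.85],[0,0,-0.85],[0,0,-0.85],[0,0,-0.8],[0,0,-0.8]]}' && python3 -m creep '{"xyz":[[-0.12,0.1,0.04],[-0.13,0.08,0.04],[-0.12,0.08,0.03],[-0.12,0.06,0.04],[-0.11,0.05,0.03],[-0.11,0.05,0.03],[-0.09,0.03,0.02],[-0.08,0.03,0.02]],"dr":[[0,0,-0.75],[0,0,-0.7],[0,0,-0.65],[0,0,-0.6],[0,0,-0.55],[0,0,-0.5],[0,0,-0.45],[0,0,-0.4]]}' && python3 -m creep '{"xyz":[[0,0,0],[0,0,0]],"dr":[[0,0,0],[0,0,0]]}'
python3 - <<'E'
from h import *
from cell import robot
np.set_printoptions(precision=4,suppress=True)
o=robot.observe(); R=Ro.from_rotvec(o["orientation"]); M=R.as_matrix(); print(M,np.rad2deg(np.arctan2(M[1,1],M[0,1])))
d=robot.get_image("wrist"); np.savez("w6.npz",**d); d=load("w6.npz"); P=cloud(d); im=d["img"]; x,y,z=P[...,0],P[...,1],P[...,2]
m=((im.max(2)<45)&(abs(z)<.015)&(x>.33)&(x<.68)&(y>-.34)&(y<-.05)).astype(np.uint8); m=cv2.morphologyEx(m,cv2.MORPH_OPEN,np.ones((3,3)))
h=cv2.convexHull(np.vstack(cv2.findContours(m,cv2.RETR_EXTERNAL,cv2.CHAIN_APPROX_NONE)[0])); a=cv2.approxPolyDP(h,4,True)[:,0]
print("mat",cv2.minAreaRect(plane(d,h[:,0],.004)[:,:2].astype(np.float32)),plane(d,a,.004)[:,:2],a.tolist())
plan(robot,[.503,-.1915,.0655],toolR(-.9),10)
E
```

```text
time_s: 21.98
ee_pos: [0.4606, -0.0391, 0.2398]
orientation: [3.139, 0.123, -0.001]
contact_force: [0.2, 0.0, -4.4]
gripper_width: 0.0145
grasp_force: 78.8
time_s: 22.98
ee_pos: [0.4763, -0.0959, 0.225]
orientation: [2.986, 0.974, -0.001]
contact_force: [-0.5, 0.6, -4.2]
gripper_width: 0.0151
grasp_force: 78.8
time_s: 23.98
ee_pos: [0.492, -0.1532, 0.2097]
orientation: [-2.612, -1.746, 0.001]
contact_force: [-0.3, 0.5, -2.6]
gripper_width: 0.0147
grasp_force: 78.8
time_s: 24.98
ee_pos: [0.5025, -0.1921, 0.1997]
orientation: [-2.249, -2.193, 0.001]
contact_force: [-0.2, 0.8, -3.4]
gripper_width: 0.0153
grasp_force: 78.8
time_s: 25.22
ee_pos: [0.5022, -0.1924, 0.1999]
orientation: [-2.252, -2.19, 0.0]
contact_force: [0.5, -0.4, -4.2]
gripper_width: 0.0152
grasp_force: 78.8
[[ 0.028   0.9996 -0.0002]
 [ 0.9996 -0.028   0.0001]
 [ 0.0001 -0.0002 -1.    ]] -1.6070351844945598
mat ((0.5042459964752197, -0.10910245776176453), (0.043702829629182816, 0.26647239923477173), 88.46868896484375) [[ 0.6372 -0.0909]
 [ 0.6357 -0.1345]
 [ 0.3719 -0.1274]
 [ 0.3722 -0.0873]] [[362, 82], [358, 118], [155, 118], [151, 85]]
{"xyz":[[0.0,0.0,0.22],[0.0,0.0,0.29],[0.01,0.01,0.36],[-0.0,-0.0,0.39],[0.0,0.0,0.42],[0.0,0.0,0.42],[0.01,0.01,0.39],[0.0,-0.0,0.36]],"dr":[[-0.0,-0.0,-0.01],[-0.0,-0.0,-0.01],[-0.0,-0.0,-0.02],[-0.0,-0.0,-0.02],[-0.0,-0.0,-0.02],[-0.0,-0.0,-0.02],[-0.0,-0.0,-0.01],[-0.0,-0.0,-0.02]]}
{"xyz":[[0.0,-0.0,0.3],[0.0,0.0,0.21]],"dr":[[-0.0,-0.0,-0.02],[-0.0,-0.0,-0.0]]}
max 0.42 0.02
```

```bash
python3 -m creep '{"xyz":[[0,0,0.2],[0,0,0.3],[0.01,0.01,0.35],[0,0.01,0.4],[0,0.01,0.45],[0,0,0.45],[0.01,0,0.4],[0,0,0.35]],"dr":[[0,0,-0.02],[0,0,-0.02],[0,0,-0.02],[0,0,-0.02],[0,0,-0.02],[0,0,-0.02],[0,0,-0.02],[0,0,-0.02]]}' && python3 -m creep '{"xyz":[[0,0,0.25],[0,0,0.15],[0,0,0],[0,0,0]],"dr":[[0,0,0],[0,0,0],[0,0,0],[0,0,0]]}'; python3 -m creep '{"xyz":[[0,0,0.02],[0,0,0.02],[0,0,0.01],[0,0,0],[0,0,0]],"dr":[[0,0,0],[0,0,0],[0,0,0],[0,0,0],[0,0,0]]}'
```

```text
time_s: 26.28
ee_pos: [0.5031, -0.1917, 0.0827]
orientation: [-2.238, -2.204, 0.0]
contact_force: [0.9, -0.5, -4.1]
gripper_width: 0.015
grasp_force: 78.8
time_s: 26.78
ee_pos: [0.5038, -0.1921, 0.0685]
orientation: [2.237, 2.204, 0.0]
contact_force: [0.6, -0.3, -3.8]
gripper_width: 0.015
grasp_force: 78.7
time_s: 27.4
ee_pos: [0.5033, -0.1919, 0.066]
orientation: [-2.238, -2.204, 0.0]
contact_force: [-0.0, -0.1, -4.0]
gripper_width: 0.0151
grasp_force: 78.7
```

Before the last millimetre I'll check that the tray is centred on the mat.

```bash
python3 -m creep '{"xyz":[[0,0,0.02],[0,0,0.01],[0,0,0]],"dr":[[0,0,0],[0,0,0],[0,0,0]]}'; python3 - <<'E'
from h import *
from cell import robot
np.set_printoptions(precision=4,suppress=True)
ims=[]
for n in ["scene","side"]:
    d=robot.get_image(n); np.savez(n+"7.npz",**d); d=load(n+"7.npz"); P=cloud(d); im=d["img"]; x,y,z=P[...,0],P[...,1],P[...,2]
    k=(z>.046)&(z<.06)&(abs(x-.503)<.125)&(abs(y+.192)<.09); print(n,"tray walls",k.sum(),cv2.minAreaRect(P[k][:,:2].astype(np.float32)))
    m=((im.max(2)<60)&(abs(z)<.015)&(x>.34)&(x<.67)&(y>-.33)&(y<-.05)).astype(np.uint8); m=cv2.morphologyEx(m,cv2.MORPH_OPEN,np.ones((2,2)))
    h=cv2.convexHull(np.vstack(cv2.findContours(m,cv2.RETR_EXTERNAL,cv2.CHAIN_APPROX_NONE)[0]))
    print(" mat",cv2.minAreaRect(plane(d,h[:,0],.004)[:,:2].astype(np.float32)))
    c=im[105:235,110:270] if n=="scene" else im[125:255,240:400]; ims.append(cv2.resize(c,(400,325)))
cv2.imwrite("pics/c7.png",np.hstack(ims)[:,:,::-1])
E
```

```text
time_s: 27.78
ee_pos: [0.5036, -0.1919, 0.0652]
orientation: [2.238, 2.204, 0.0]
contact_force: [-1.0, 0.9, 1.3]
gripper_width: 0.015
grasp_force: 79.4
scene tray walls 385 ((0.504304826259613, -0.19219140708446503), (0.14206562936306, 0.20048855245113373), 89.81160736083984)
 mat ((0.5068272352218628, -0.1884729266166687), (0.2053263932466507, 0.26292991638183594), 89.24817657470703)
side tray walls 522 ((0.5052102208137512, -0.19088149070739746), (0.14025181531906128, 0.20255562663078308), 88.4990234375)
 mat ((0.4981834888458252, -0.1903974413871765), (0.21163874864578247, 0.2664026916027069), 89.0353775024414)
```

View pics/c7.png

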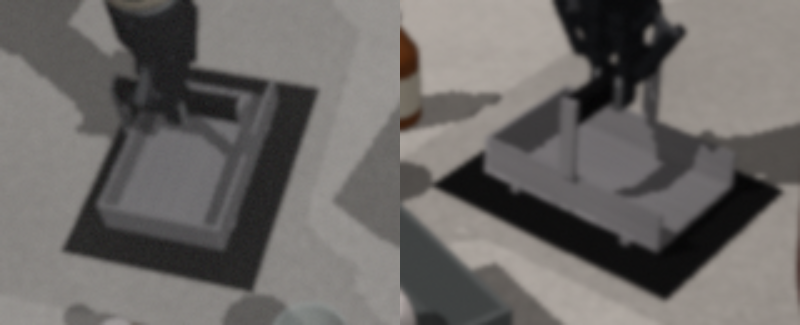

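The tray is flat, square and centred on the mat within about 2 mm, and it has touched down with about 5 N. I'll release and retreat straight up.

```bash
python3 -m creep '{"xyz":[[0,0,0],[0,0,0],[0,0,0],[0,0,0],[0,0,0],[0,0,0]],"dr":[[0,0,0],[0,0,0],[0,0,0],[0,0,0],[0,0,0],[0,0,0]]}' 1 && python3 -m creep '{"xyz":[[0,0,-0.1],[0,0,-0.3],[0,0,-0.6],[0,0,-0.9],[0,0,-1],[0,0,-0.7],[0,0,-0.3],[0,0,0]],"dr":[[0,0,0],[0,0,0],[0,0,0],[0,0,0],[0,0,0],[0,0,0],[0,0,0],[0,0,0]]}' && python3 -m creep '{"xyz":[[0,0,0],[0,0,0],[0,0,0],[0,0,0]],"dr":[[0,0,0],[0,0,0],[0,0,0],[0,0,0]]}'
python3 - <<'E'
from h import *
from cell import robot
d=robot.get_image("wrist"); np.savez("w8.npz",**d); s=robot.get_image("scene")
cv2.imwrite("pics/c8.png",np.hstack([cv2.resize(d["img"],(400,300)),cv2.resize(s["img"],(400,300))])[:,:,::-1])
d=load("w8.npz"); P=cloud(d); im=d["img"]; x,y,z=P[...,0],P[...,1],P[...,2]
k=(z>.046)&(z<.06)&(abs(x-.503)<.125)&(abs(y+.192)<.09); print(cv2.minAreaRect(P[k][:,:2].astype(np.float32)),np.median(z[k]))
m=((im.max(2)<45)&(abs(z)<.012)&(x>.33)&(x<.68)&(y>-.34)&(y<-.05)).astype(np.uint8); m=cv2.morphologyEx(m,cv2.MORPH_OPEN,np.ones((3,3)))
h=cv2.convexHull(np.vstack(cv2.findContours(m,cv2.RETR_EXTERNAL,cv2.CHAIN_APPROX_NONE)[0])); print(cv2.minAreaRect(plane(d,h[:,0],.004)[:,:2].astype(np.float32)))
E
```

```text
time_s: 28.62
ee_pos: [0.5033, -0.1919, 0.0647]
orientation: [-2.238, -2.204, 0.0]
contact_force: [0.0, -0.3, -0.3]
gripper_width: 0.0852
grasp_force: 0.0
time_s: 29.62
ee_pos: [0.5037, -0.1921, 0.2216]
orientation: [2.237, 2.203, 0.001]
contact_force: [0.3, 0.2, 0.6]
gripper_width: 0.0855
grasp_force: 0.0
time_s: 30.12
ee_pos: [0.5032, -0.1918, 0.2203]
orientation: [-2.238, -2.204, 0.0]
contact_force: [-0.2, 0.6, -0.1]
gripper_width: 0.0854
grasp_force: 0.0
((0.5041201710700989, -0.19216209650039673), (0.13020622730255127, 0.1996685415506363), 89.19257354736328) 0.05060156548845951
((0.5031903386116028, -0.1918458640575409), (0.20651565492153168, 0.26668521761894226), 89.19491577148438)
```

View pics/c8.png

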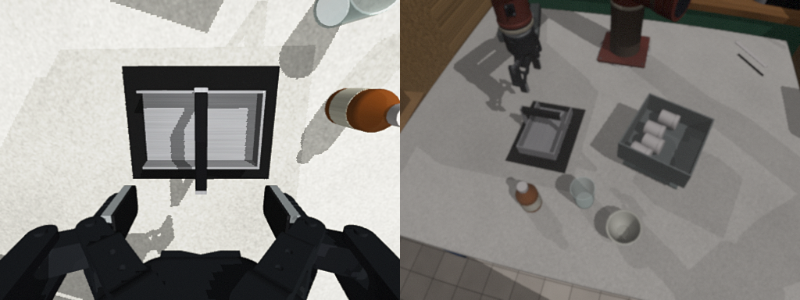

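The tray is within 1 mm and 0.1° of the mat's centre and angle. The four jars are in the tub at about (655,132) in the right-hand image, the bystanders are undisturbed, and the gripper is clear.

```bash
python3 -c "
from cell import robot
print(robot.finish_job())"
```

```text
the job is handed in; nothing more can be done
None
```

The job is handed in at about 30 s of robot time: all four jars are in the tub, the empty tray is back on its mat (measured within about 1 mm of centre and square), and the bottle, mortar and beaker looked undisturbed in the last pictures.

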